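Open the lift-and-slide hatch of the bottle chest and stow the bottle

TASK

Clear the blue-capped white bottle off the chest onto the green mat, standing, then lift the yellow hatch out of its seat and slide it along its channels fully home against the end stop under the low shelf (the hand does not fit under there, so push it the last part). Then stand the bottle upright on the floor of the open well. Never tip or drop the bottle, and leave the other things on the bench where they are.

Things in the scene. Friction and masses are not known exactly. Their poses are not given: they have to be found in the camera images.
- chest: Fixed grey bench-top chest, yawed about vertical. Origin: on the bench under the well's centre; own y is the way the hatch slides open, z up. It spans own x -85 to 85, y -80 to 215 mm; deck at z = 90. The hatch's seat is a pocket 144 (x) by 134 (y) mm about x = y = 0, 8 mm below the deck (z = 82), so the hatch must rise 8 mm before it can slide. End wall at y = -80 to -67, 120 high.
- channel (a point): Point on the chest's midline at chest y = 67, z = 90 mm, where the deck begins beyond the pocket. Along both sides of pocket and deck (|x| 72 to 85 mm) run aluminium channel walls up to z = 125, with 5 mm lips reaching in to |x| = 60, undersides at z = 120. The hatch's edges run below the lips: it can rise at most 30 mm from its seat and cannot come out.
- shelf_edge (a point): Middle of the top front edge of the low blue shelf that bridges the deck (chest y = 126, z = 152 mm). The shelf runs on to y = 215, underside at z = 142, with a tray of caps on it up to z = 169. Below it the end stop for the hatch's front edge is at y = 205.
- hatch: Loose yellow plate, 140 (own x) by 130 (own y) by 8 mm, about 0.3 kg, its axes along the chest's. Origin: centre of its underside. It starts seated flush in the pocket (origin at chest x = y = 0, z = 82 mm); fully home its origin is at chest x = 0, y = 140, z = 90 mm, resting on the deck, its front edge against the stop.
- handle (a point): Grasp point of the hatch's black block handle, 33 mm above the hatch's origin. The handle stands at the plate's centre, 16 mm thick (own x), 40 mm long (own y), and rises 36 mm above the plate (44 mm above the hatch's origin). It passes under the shelf; fully home its rear face is at chest y = 120, 6 mm short of the shelf's edge.
- hatch_home (a point): Fixed point of the chest where the hatch's origin is when it is fully home (chest x = 0, y = 140, z = 90 mm).
- well (a point): Centre of the well's floor (chest x = y = 0, z = 10 mm). The well is 128 (x) by 118 (y) mm, 80 mm deep below the deck; the bottle may stand anywhere on its floor.
- bottle: Loose capped, empty white plastic bottle with a blue cap: body 60 mm across up to 95 mm, shoulder and neck up to 118, cap 38 mm across from 118 to 150 mm. 0.11 kg. Origin: centre of its foot. It starts upright across the seam between hatch and deck, before the shelf.
- bottle_cap (a point): Point on the bottle's axis in its blue cap, 136 mm above its foot, to grip.
- mat: Fixed green mat, 110 by 110 by 3 mm, on the bench. Origin: centre of its underside.
- red_bottle: Bystander: bottle of the same shape with a red cap, 60 mm across, 150 mm high. Origin at its foot.
- tub: Bystander: white tub with a grey cap, 84 mm across, 130 mm high. Origin at its foot.
- tip_box: Bystander: blue box with a grey lid, 87 by 122 by 71 mm high. Origin: centre of its underside.
- scanner: Bystander: black hand scanner, 50 by 100 by 36 mm high. Origin: centre of its underside.
- amber_jar: Bystander: amber jar, 60 mm across, 100 mm high. Origin at its foot.
- spanner: Bystander: steel spanner, 160 mm long, lying flat between the robot and the chest. Origin near its middle.

How it is judged:
By the outcome, as a careful person would: the job done as asked, in the order asked, and still so for the second after the job is handed in, with the robot touching nothing.
It also fails if it takes over 72 s, if anything falls off the work surface, if the arm or the gripper's body presses on something with over 40 N, if the wrist force passes 120 N, or if a joint passes its speed limit or range.

ROBOT

A 6-joint arm with a two-finger parallel gripper is mounted at the origin on the work surface. World frame = base frame: x ahead of the robot, y to its left, z up, the work surface at z = 0. Lengths are in m, angles in rad, forces in N, time in s.
With the tool pointing down it reaches from about 0.325 to 0.775 m from the base axis. Payload 5.5 kg.
Tool frame: the origin (TCP) lies midway between the tips of the shut fingers; the grasp point (between the pads) lies 19 mm behind it; x points along the fingers, z is the direction in which the jaws open and shut, and the axes are right-handed (so a half turn about x gives the same grasp; the last joint's range is limited). The gripper opens to 88 mm and grips with 3 to 60 N. Pads are 20 mm wide; open, the fingers measure 115 mm over their backs; the gripper's body (75 mm by 178 mm) begins 61 mm behind the grasp point.
Start: joints at [-0.057, 0.091, 1.231, -0, 1.82, -0.057], TCP at [0.6, -0, 0.223] pointing down, gripper open.
Joint ranges: [-2.87, 2.87], [-0.86, 2.18], [0.17, 2.46], [-1.51, 4.65], [0.06, 2.69], [-2.65, 2.65]. Speed limits (rad/s): [2.57, 2.57, 3.01, 3.14, 3.14, 3.14].

INTERFACE

Orientations are given as a unit quaternion [x, y, z, w].
In Python, from cell import monitor, imaging, manip gives the robot as it stands.
- The arm moves only by the tool arm_command, never from a script. Its argument "increments" is a list of rows, each a list of 4 numbers: the shift along the tool's x, y, z in mm, then the turn about the tool's x in rad. A call has 1 to 8 rows; each row is the pose to reach, as a shift and turn from the pose measured when the call began, along the tool's axes at that moment; what a row does not reach only later rows make up. A row lasts 1/12 s, in which the tool goes at most 41.7 mm and 7.16 degrees, less where a joint would pass 70% of its speed; a pose out of reach is approached as far as the arm can. A call with a gripper value outside its range is refused whole. "gripper" is the gripper's target within -1 to 1 (fully open at 1, half-way at 0, shut at -1), set as the call begins (left out, the last holds). The fingers move at their own pace and stop on an object; "grip_force" is the grip in N (left out, the last holds). Time passes only in rows, so rows that repeat a pose let the fingers close. It gives the time, the measured TCP pose, the force and the opening at its end, in the units of the state.
- monitor.get_state(): the state, without advancing time (a new reading comes with each control period).
- imaging.capture(name): name is "scene" or "side" or "wrist"; returns a dict with "img" (480x640x3 uint8, red, green, blue), "depth" (480x640 float32, m along the optical axis (not along the pixel's ray), 0 where there is no reading), "fovy" (degrees; the focal length in pixels is half the picture's height over the tangent of half this angle, whatever the lens; pixels are square), "cx", "cy" (the principal point, pixels), "dist_coeffs" ([k1, k2, p1, p2, k3] as OpenCV has them; the pictures are not rectified), "world_to_cam" (4x4, takes a point from world to camera coordinates). Camera axes: x right, y up, looking along -z (the intrinsics and any distortion apply to the point x, -y, -z); pixel columns grow to the right and rows downward; lengths in m; the calibration is good to about 2 mm. A picture is of the moment at which its call begins.
- manip.finish_job(): hands the job in, once; it reports no verdict.
The state is a dict: "time": time; "joint_positions": joint angles; "qvel": joint speeds; "joint_torque": joint torques, N m; "eef_pos": TCP position; "orientation": TCP orientation; "contact_force": force on the tool from outside, world axes, zero at the start; "ft_torque": the same for the moment, N m; "grip_width": opening from 0.0 (shut) to 1.0 (fully open).
Only numpy, scipy, OpenCV 4.12 (cv2) and the standard library are available. Lean on these libraries where they do the work, as an engineer would, in place of code of your own. Each camera call takes 0.05 s, during which the arm holds its last target. There are 200 camera calls.

## Working session

There is one attempt and no reset: what is moved stays moved. The work goes in short steps, Python scripts to look and compute and a tool call to move; the robot and the scene stay as the last step left them, time stands still between calls to the robot, and variables do not carry over. Pictures are saved under pics/ and viewed, about 8 in all and at most 12, crops included, and the job is handed in when it is done.

Besides the shell and the picture viewer there is one more tool, called as name(argument=value, ...), one argument or row to a line, values as JSON. arm_command: Moves the arm, as the interface text tells. Its arguments: {"type":"object","properties":{"increments":{"type":"array","items":{"type":"array","items":{"type":"number"}}},"gripper":{"type":"number"},"grip_force":{"type":"number"}},"required":["increments"]}

```bash
ls; mkdir -p pics; cat > h.py <<'E'
import numpy as np, cv2
from cell import monitor, imaging, manip
def cap(n):
    c=imaging.capture(n); f=240/np.tan(np.radians(c["fovy"])/2)
    c["K"]=np.array([[f,0,c["cx"]],[0,f,c["cy"]],[0,0,1.]]); c["D"]=np.array(c["dist_coeffs"],float); c["W"]=np.array(c["world_to_cam"]); return c
def ray(c,uv):
    u=cv2.undistortPoints(np.array(uv,float).reshape(-1,1,2),c["K"],c["D"]).reshape(-1,2)
    d=np.c_[u[:,0],-u[:,1],-np.ones(len(u))]; R=c["W"][:3,:3]; return -R.T@c["W"][:3,3], d@R
def onz(c,uv,z):
    o,d=ray(c,uv); z=np.asarray(z)*np.ones(len(d)); return o+d*((z-o[2])/d[:,2])[:,None]
def pts(c,uv):
    uv=np.array(uv).reshape(-1,2).astype(int); o,d=ray(c,uv); return o+d*c["depth"][uv[:,1],uv[:,0]][:,None]
def mask(c,lo,hi): return cv2.inRange(cv2.cvtColor(c["img"],cv2.COLOR_RGB2HSV),lo,hi)
def save(c,n): cv2.imwrite("pics/"+n,cv2.cvtColor(c["img"],cv2.COLOR_RGB2BGR))
E
python3 - <<'E'
from h import *
for n in("scene","side","wrist"):
    c=cap(n); save(c,n+"0.png"); np.save(n,c,allow_pickle=True); print(n,c["D"],ray(c,[[320,240]]))
print(monitor.get_state())
a=[cv2.imread(f"pics/{n}0.png") for n in("scene","side")]
E
```

```text
pics
scene [-0.03156593  0.          0.          0.          0.        ] (array([1.26624426, 0.42742168, 0.88803172]), array([[-0.63221924, -0.38372265, -0.67324274]]))
side [-0.11066762  0.          0.          0.          0.        ] (array([ 0.21547468, -0.68875447,  1.02336158]), array([[ 0.273964  ,  0.6001338 , -0.75164406]]))
wrist [0.02255466 0.         0.         0.         0.        ] (array([0.60019675, 0.08398253, 0.38299022]), array([[-3.80269353e-04, -3.10518683e-01, -9.50593563e-01]]))
{'time': 0.15, 'joint_positions': array([-5.66974678e-02,  9.16905471e-02,  1.23157645e+00,  3.90897648e-05,
        1.81980685e+00, -5.66669559e-02]), 'qvel': array([ 0.00219231, -0.00103408, -0.00174601, -0.00076366, -0.00066793,
        0.00164865]), 'joint_torque': array([ 1.35033202e-03, -4.47044814e+01, -4.06907630e+01,  6.99103042e-02,
        2.74600578e-02, -1.16549641e-04]), 'eef_pos': array([5.99782539e-01, 2.53405263e-05, 2.21782391e-01]), 'orientation': array([5.04340113e-05, 7.07628666e-01, 3.56508390e-05, 7.06584509e-01]), 'contact_force': array([-0.59907051,  0.64672211, -0.16141489]), 'ft_torque': array([-0.00270012,  0.02252366, -0.05279662]), 'grip_width': 0.9989393244704635}
```

View pics/scene0.png

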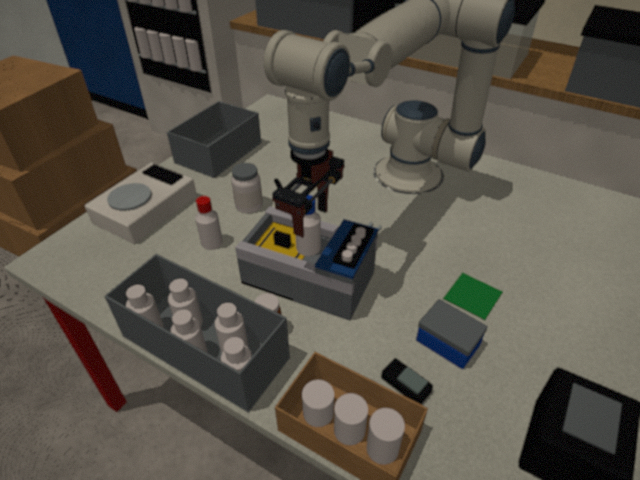

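View pics/side0.png

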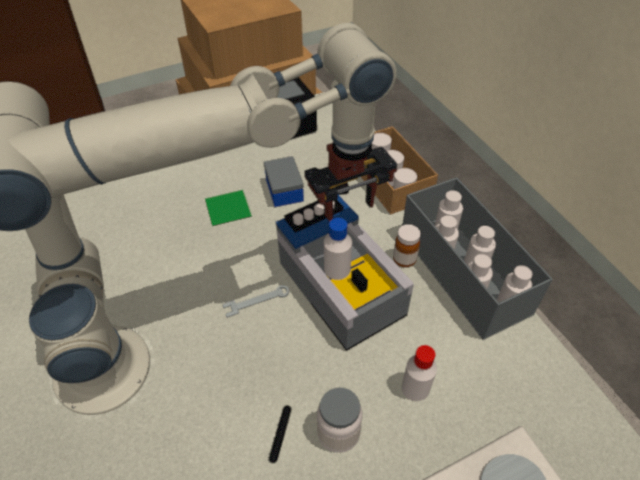

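The side view shows the chest with the bottle at about (338,250), blue cap at (338,228), handle at (360,280), mat at (228,208), spanner at (257,300), amber jar at (407,245) and tip box at (284,180). The scene view agrees, with the mat at (472,296).

```bash
python3 - <<'E'
from h import *
C={n:np.load(n+".npy",allow_pickle=True).item() for n in("scene","side")}
for n,c in C.items():
    print("==",n)
    m=mask(c,(50,120,50),(75,255,255)); k,l,s,ce=cv2.connectedComponentsWithStats(m); i=1+np.argmax(s[1:,4])
    ct=max(cv2.findContours((l==i).astype(np.uint8),0,1)[0],key=cv2.contourArea).reshape(-1,2)
    P=onz(c,ct,.003); r=cv2.minAreaRect((P[:,:2]*1000).astype(np.float32)); print("mat",r)
    m=mask(c,(100,120,40),(125,255,255)); k,l,s,ce=cv2.connectedComponentsWithStats(m)
    for i in range(1,k):
        if s[i,4]>40: 
            v,u=np.nonzero(l==i); p=pts(c,np.c_[u,v]); print("blue",s[i],ce[i].round(1),np.median(p,0).round(3))
    m=mask(c,(22,120,60),(34,255,255)); v,u=np.nonzero(m); p=pts(c,np.c_[u,v]); print("yel",len(u),np.median(p,0).round(4), p.min(0),p.max(0))
    vv,uu=np.mgrid[0:480,0:640]; A=pts(c,np.c_[uu.ravel(),vv.ravel()]); ok=(c["depth"].ravel()>0)
    b=ok&(abs(A[:,0]-.62)<.3)&(abs(A[:,1])<.3)
    print("hist",[(z,int(((A[b,2]*1000)//3*3==z).sum())) for z in range(75,180,3)])
    w=b&(abs(A[:,2]-.125)<.004)
    mm=w.reshape(480,640).astype(np.uint8)
    k,l,s,ce=cv2.connectedComponentsWithStats(mm)
    for i in range(1,k):
        if s[i,4]>60:
            q=A[l.ravel()==i]; print("wall",s[i],[np.round(x,1) for x in cv2.minAreaRect((q[:,:2]*1000).astype(np.float32))])
E
```

```text
== scene
mat ((414.9073791503906, 348.73211669921875), (105.48925018310547, 105.43927764892578), 83.52452087402344)
blue [  47    0   97  108 6125] [97.5 46.5] [-0.746 -2.561 -0.282]
blue [307 200   8  14  50] [311.7 207.6] [ 0.562 -0.021  0.224]
blue [315 221  62  58 993] [339.6 252.9] [0.602 0.054 0.151]
blue [417 328  65  40 758] [444.4 348.2] [0.622 0.346 0.031]
yel 687 [ 0.5784 -0.1198  0.09  ] [ 0.50896065 -0.17420789  0.08495177] [1.26624426 0.42742168 0.88803172]
hist [(75, 579), (78, 437), (81, 466), (84, 950), (87, 1391), (90, 911), (93, 479), (96, 874), (99, 1300), (102, 526), (105, 437), (108, 499), (111, 443), (114, 456), (117, 599), (120, 639), (123, 1095), (126, 604), (129, 401), (132, 757), (135, 1023), (138, 517), (141, 129), (144, 89), (147, 162), (150, 787), (153, 447), (156, 143), (159, 107), (162, 177), (165, 213), (168, 174), (171, 30), (174, 16), (177, 16)]
wall [265 206  27  14 166] [array([ 511.5, -149.6]), array([30.4, 75.3]), np.float64(6.6)]
wall [321 221  18  11 126] [array([496. , -17.1]), array([28.6, 48.1]), np.float64(6.5)]
wall [273 230  18  10  99] 
[... 950 characters left out ...]
7, 578), (120, 989), (123, 1451), (126, 496), (129, 292), (132, 606), (135, 720), (138, 393), (141, 128), (144, 90), (147, 359), (150, 695), (153, 272), (156, 146), (159, 135), (162, 178), (165, 181), (168, 104), (171, 29), (174, 24), (177, 30)]
wall [411 184  39  15  83] [array([861.3,  56.2]), array([113.3,   6.6]), np.float64(0.3)]
wall [406 198  92 112 280] [array([ 789.3, -119.1]), array([  7.7, 360. ]), np.float64(0.2)]
wall [347 223  67  67 855] [array([643.7, -61.4]), array([ 28.3, 220.4]), np.float64(6.9)]
wall [276 229  83  92 988] [array([495.5, -42.8]), array([ 27.2, 294.6]), np.float64(7.3)]
wall [351 268  17  16 126] [array([575.3, -99.4]), array([19.7, 40.6]), np.float64(4.8)]
```

```bash
python3 - <<'E'
from h import *
C={n:np.load(n+".npy",allow_pickle=True).item() for n in("scene","side","wrist")}
for n,c in C.items():
    h=cv2.cvtColor(c["img"],cv2.COLOR_RGB2HSV)
    vv,uu=np.mgrid[0:480,0:640]; A=pts(c,np.c_[uu.ravel(),vv.ravel()]).reshape(480,640,3)
    d=c["depth"]>0
    box=d&(abs(A[...,0]-.57)<.08)&(abs(A[...,1]+.03)<.08)
    m=box&(h[...,0]>100)&(h[...,0]<125)&(h[...,1]>120)&(A[...,2]>.2)&(A[...,2]<.25)
    p=A[m]; print(n,"cap",m.sum(),p.mean(0).round(4) if len(p) else 0,p.min(0),p.max(0)) if m.any() else 0
    t=m&(abs(A[...,2]-.24)<.004); q=A[t]
    if len(q): print("top",len(q),cv2.minEnclosingCircle((q[:,:2]*1000).astype(np.float32)))
    b=d&(abs(A[...,0]-.57)<.06)&(abs(A[...,1]+.03)<.06)&(A[...,2]>.11)&(A[...,2]<.18)&(h[...,1]<70)&(h[...,2]>70)
    q=A[b]; 
    if len(q): print("body",len(q),cv2.minEnclosingCircle((q[:,:2]*1000).astype(np.float32)), q.mean(0))
save(C["wrist"],"w0.png")
E
```

```text
scene cap 53 [ 0.5575 -0.0247  0.2281] [ 0.54172048 -0.04339305  0.21121227] [0.57136255 0.00499651 0.24607092]
top 20 ((551.0316772460938, -31.007705688476562), 15.4951171875)
body 473 ((569.3341674804688, -3.3729119300842285), 63.3555908203125) [ 0.57432653 -0.02019543  0.14223137]
side cap 341 [ 0.5493 -0.0446  0.2328] [ 0.53227222 -0.05997764  0.21049894] [ 0.57013817 -0.01920596  0.24202721]
top 197 ((550.9437866210938, -39.581966400146484), 20.46074867248535)
body 639 ((569.5582275390625, -29.739242553710938), 82.15969848632812) [ 0.55115581 -0.05254159  0.14278805]
wrist cap 3251 [ 0.561  -0.0261  0.2301] [ 0.54482797 -0.05692822  0.20798413] [ 0.57295593 -0.00888818  0.24971866]
top 1344 ((554.201416015625, -32.936649322509766), 24.026782989501953)
body 4121 ((572.54931640625, -16.609689712524414), 72.01464080810547) [ 0.57204036 -0.01161711  0.14540849]
```

View pics/w0.png

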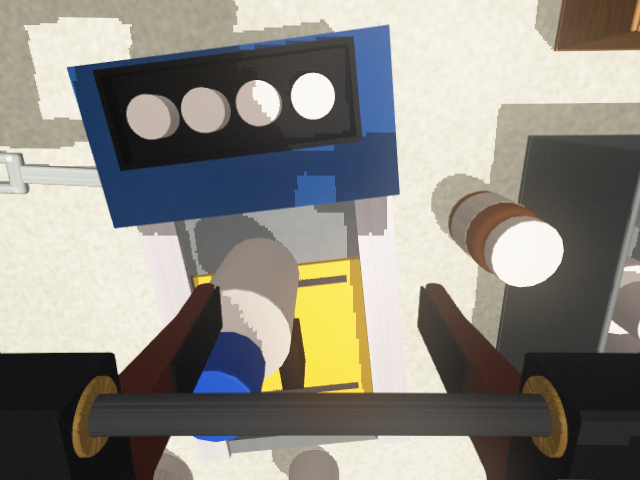

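The wrist view looks along +y with left being -x. The cap is at about (225,385), the handle at (292,350), the shelf edge runs from (115,225) to (398,192), and the bottle is left of the handle. I'll raise the arm, turn it to the chest yaw and centre it over the cap.

arm_command(
  increments=[
    [-35,0,0,0],
    [-70,0,0,-0.06],
    [-78,0,0,-0.122],
    [-78,-15,-20,-0.122],
    [-78,-30,-40,-0.122],
    [-78,-40,-49,-0.122],
    [-78,-40,-49,-0.122],
    [-78,-40,-49,-0.122],
  ],
  gripper=1,
)

```text
time: 0.82
eef_pos: [0.5509, -0.0403, 0.2999]
orientation: [-0.043, 0.706, 0.043, 0.706]
contact_force: [0.2, -0.3, -0.4]
grip_width: 1.002
```

```bash
python3 - <<'E'
from h import *
s=monitor.get_state(); print(s["eef_pos"],s["orientation"])
for n in("scene","side","wrist"):
    c=cap(n); save(c,n+"1.png"); h=cv2.cvtColor(c["img"],cv2.COLOR_RGB2HSV)
    vv,uu=np.mgrid[0:480,0:640]; A=pts(c,np.c_[uu.ravel(),vv.ravel()]).reshape(480,640,3)
    box=(c["depth"]>0)&(abs(A[...,0]-.55)<.06)&(abs(A[...,1]+.04)<.06)
    m=box&(h[...,0]>100)&(h[...,0]<125)&(h[...,1]>120)&(A[...,2]>.2)&(A[...,2]<.25)
    t=m&(abs(A[...,2]-.24)<.005); 
    if t.any():
        v,u=np.nonzero(t); q=onz(c,np.c_[u,v],.24); print(n,m.sum(),t.sum(),cv2.minEnclosingCircle((q[:,:2]*1000).astype(np.float32)),q.mean(0),q.min(0),q.max(0))
E
```

```text
[ 0.55090276 -0.04028474  0.29987505] [-0.04255331  0.70612715  0.04285783  0.70550469]
scene 244 127 ((560.2058715820312, -35.694007873535156), 19.54834747314453) [ 0.5602875  -0.03497294  0.24      ] [ 0.5416763  -0.05281325  0.24      ] [ 0.57974632 -0.01614598  0.24      ]
side 340 205 ((550.4276123046875, -40.792755126953125), 19.68816375732422) [ 0.5509765  -0.04101358  0.24      ] [ 0.53176607 -0.05918003  0.24      ] [ 0.56969438 -0.02209399  0.24      ]
wrist 2730 2730 ((553.9163208007812, -37.942893981933594), 18.45563316345215) [ 0.55314557 -0.03784304  0.24      ] [ 0.53552696 -0.05584969  0.24      ] [ 0.57162456 -0.01986851  0.24      ]
```

View pics/wrist1.png

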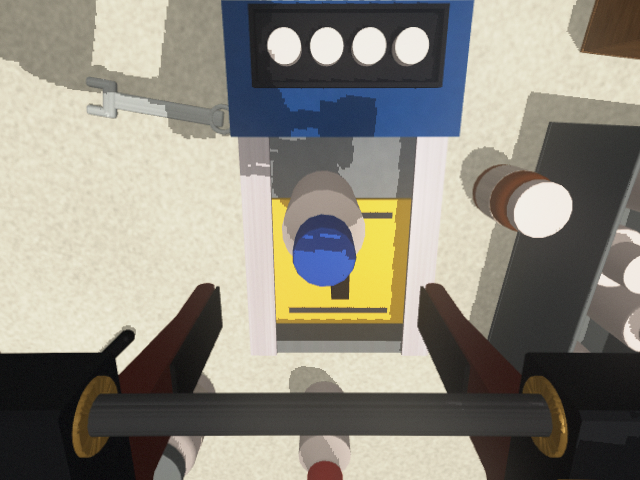

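The wrist view shows the cap at (325,250), nearly centred between the fingers, and the chest square to the gripper. The scene and side cameras differ by about 9 mm in x. The wrist estimate lies between them, so I'll use that.

arm_command(
  increments=[
    [20,2,3,0],
    [40,2,3,0],
    [60,2,3,0],
    [75,2,3,0],
    [88,2,3,0],
    [93,2,3,0],
    [93,2,3,0],
  ],
)

```text
time: 1.55
eef_pos: [0.5536, -0.0365, 0.2042]
orientation: [-0.043, 0.708, 0.044, 0.704]
contact_force: [-0.7, -0.4, -0.5]
grip_width: 1.0
```

arm_command(
  increments=[
    [0,0,0,0],
    [0,0,0,0],
    [0,0,0,0],
    [0,0,0,0],
    [0,0,0,0],
    [0,0,0,0],
    [0,0,0,0],
    [0,0,0,0],
  ],
  gripper=-1,
  grip_force=12,
)

```text
time: 2.22
eef_pos: [0.5536, -0.0366, 0.2044]
orientation: [-0.043, 0.708, 0.044, 0.704]
contact_force: [0.3, 0.2, 0.9]
grip_width: 0.474
```

arm_command(
  increments=[
    [0,0,0,0],
    [0,0,0,0],
    [0,0,0,0],
    [0,0,0,0],
  ],
)

```text
time: 2.55
eef_pos: [0.5536, -0.0366, 0.2044]
orientation: [-0.043, 0.708, 0.044, 0.704]
contact_force: [-0.6, 0.2, 0.1]
grip_width: 0.471
```

```bash
python3 - <<'E'
from h import *
c=cap("wrist"); save(c,"w2.png"); print(monitor.get_state()["grip_width"])
E
```

```text
0.4637734442900162
```

View pics/w2.png

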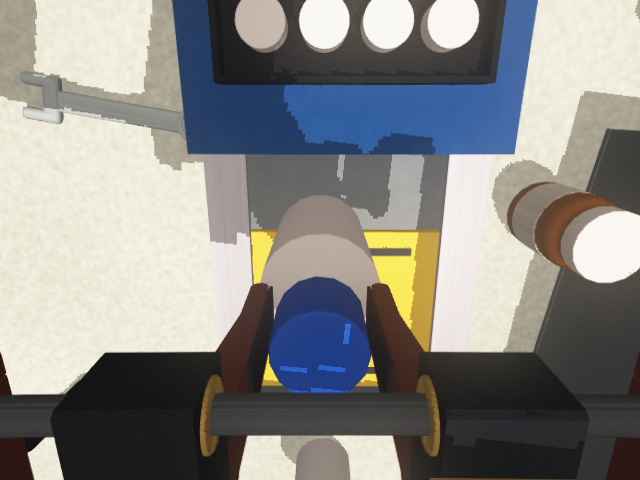

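The wrist view shows the cap, at (320,335), held centrally between the pads. Now I'll lift it.

arm_command(
  increments=[
    [-5,0,0,0],
    [-15,0,0,0],
    [-32,0,0,0],
    [-50,0,0,0],
    [-70,0,0,0],
    [-90,0,0,0],
    [-107,0,0,0],
    [-115,0,0,0],
  ],
  grip_force=15,
)

```text
time: 3.27
eef_pos: [0.5545, -0.0367, 0.3231]
orientation: [-0.043, 0.706, 0.044, 0.705]
contact_force: [-0.4, 0.1, -1.1]
grip_width: 0.467
```

arm_command(
  increments=[
    [0,8,-2,0],
    [0,25,-6,0],
    [0,50,-12,0],
    [0,80,-19,0],
    [0,110,-26,0],
    [0,140,-33,0],
    [0,170,-40,0],
    [0,200,-47,0],
  ],
)

```text
time: 3.93
eef_pos: [0.4821, 0.1576, 0.3224]
orientation: [-0.043, 0.707, 0.044, 0.705]
contact_force: [0.2, 0.5, -1.0]
grip_width: 0.471
```

```bash
cat > to.py <<'E'
import sys; from h import *
from scipy.spatial.transform import Rotation as R
def to(p):
    s=monitor.get_state(); return R.from_quat(s["orientation"]).inv().apply(np.array(p)-s["eef_pos"])*1000
s=monitor.get_state(); print(s["eef_pos"].round(4),R.from_quat(s["orientation"]).as_matrix().round(3).tolist(),s["grip_width"])
print(to([float(a) for a in sys.argv[1:4]]).round(1))
E
python3 to.py .412 .347 .300
```

```text
[0.4821 0.1576 0.3224] [[-0.002, -0.123, 0.992], [0.0, 0.992, 0.123], [-1.0, 0.001, -0.002]] 0.47063666711122953
[ 22.6 196.6 -46.2]
```

arm_command(
  increments=[
    [0,32,-8,0],
    [0,65,-16,0],
    [0,98,-24,0],
    [0,130,-31,0],
    [0,158,-38,0],
    [0,180,-43,0],
    [0,193,-46,0],
    [0,197,-46,0],
  ],
)

```text
time: 4.6
eef_pos: [0.4109, 0.3492, 0.3217]
orientation: [-0.045, 0.707, 0.045, 0.704]
contact_force: [-0.1, -0.1, -1.5]
grip_width: 0.47
```

arm_command(
  increments=[
    [15,0,0,0],
    [40,0,0,0],
    [70,0,0,0],
    [100,0,0,0],
    [130,0,0,0],
    [155,0,0,0],
    [170,0,0,0],
    [180,0,0,0],
  ],
)

```text
time: 5.27
eef_pos: [0.4098, 0.3474, 0.1387]
orientation: [-0.045, 0.708, 0.043, 0.703]
contact_force: [-0.5, -0.7, -1.1]
grip_width: 0.469
```

```bash
python3 to.py .412 .347 .118; python3 - <<'E'
from h import *
c=cap("wrist"); d=cap("side"); save(c,"w3.png"); save(d,"s3.png")
cv2.imwrite("pics/c3.png",np.hstack([cv2.resize(cv2.imread("pics/w3.png"),(400,300)),cv2.resize(cv2.imread("pics/s3.png")[110:260,150:350],(400,300))]))
E
```

```text
[0.4098 0.3474 0.1387] [[-0.007, -0.124, 0.992], [-0.003, 0.992, 0.124], [-1.0, -0.002, -0.007]] 0.4686311191174482
[20.7 -0.6  2.3]
```

View pics/c3.png

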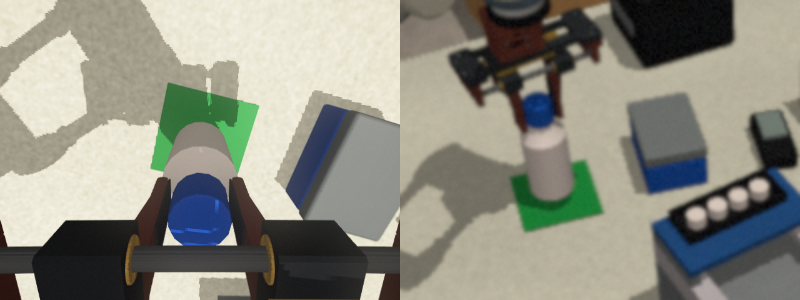

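The bottle hangs upright over the mat at about (200,160) in the left panel and (548,165) in the right. Setting it down.

arm_command(
  increments=[
    [5,0,2,0],
    [9,0,2,0],
    [13,0,2,0],
    [16,0,2,0],
    [18,0,2,0],
    [20,0,2,0],
    [20,0,2,0],
  ],
)

```text
time: 5.95
eef_pos: [0.4115, 0.348, 0.1193]
orientation: [-0.045, 0.708, 0.043, 0.703]
contact_force: [-0.0, 0.6, -0.9]
grip_width: 0.47
```

arm_command(
  increments=[
    [1,0,0,0],
    [1.5,0,0,0],
    [2,0,0,0],
    [2.5,0,0,0],
    [2.5,0,0,0],
  ],
)

```text
time: 6.37
eef_pos: [0.4116, 0.3481, 0.1174]
orientation: [-0.045, 0.708, 0.044, 0.703]
contact_force: [-0.9, -0.3, 3.1]
grip_width: 0.466
```

arm_command(
  increments=[
    [0,0,0,0],
    [0,0,0,0],
    [0,0,0,0],
    [0,0,0,0],
    [0,0,0,0],
    [0,0,0,0],
    [0,0,0,0],
  ],
  gripper=0.8,
)

```text
time: 6.95
eef_pos: [0.4116, 0.3481, 0.1174]
orientation: [-0.045, 0.708, 0.044, 0.703]
contact_force: [-0.0, -0.4, 0.1]
grip_width: 0.895
```

arm_command(
  increments=[
    [-10,0,0,0],
    [-35,0,0,0],
    [-70,0,0,0],
    [-110,0,0,0],
    [-150,0,0,0],
    [-170,0,0,0],
    [-180,0,0,0],
    [-180,0,0,0],
  ],
)

```text
time: 7.62
eef_pos: [0.4133, 0.3489, 0.3007]
orientation: [-0.044, 0.706, 0.045, 0.705]
contact_force: [-0.0, 0.7, -1.1]
grip_width: 0.899
```

```bash
python3 to.py .577 -.099 .322; python3 - <<'E'
from h import *
c=cap("side"); save(c,"s4.png"); np.save("side4",c,allow_pickle=True)
h=cv2.cvtColor(c["img"],cv2.COLOR_RGB2HSV)
vv,uu=np.mgrid[0:480,0:640]; A=pts(c,np.c_[uu.ravel(),vv.ravel()]).reshape(480,640,3)
m=(abs(A[...,0]-.41)<.06)&(abs(A[...,1]-.35)<.06)&(h[...,0]>100)&(h[...,0]<125)&(h[...,1]>120)
t=m&(abs(A[...,2]-.153)<.006);q=A[t]; print(m.sum(),t.sum(),cv2.minEnclosingCircle((q[:,:2]*1000).astype(np.float32)))
E
```

```text
[0.4133 0.3489 0.3007] [[-0.002, -0.125, 0.992], [0.001, 0.992, 0.125], [-1.0, 0.001, -0.002]] 0.8990809470839077
[ -21.9 -464.9  106.5]
200 107 ((409.4263610839844, 342.5133361816406), 19.152807235717773)
```

arm_command(
  increments=[
    [0,-40,9,0],
    [0,-80,18,0],
    [0,-120,28,0],
    [0,-160,37,0],
    [0,-200,46,0],
    [0,-240,55,0],
    [0,-280,64,0],
    [0,-300,69,0],
  ],
  gripper=0,
)

```text
time: 8.33
eef_pos: [0.519, 0.0556, 0.2944]
orientation: [-0.044, 0.709, 0.042, 0.702]
contact_force: [-0.4, 1.1, -0.8]
grip_width: 0.501
```

arm_command(
  increments=[
    [0,-30,7,0],
    [0,-60,14,0],
    [0,-90,21,0],
    [0,-120,28,0],
    [0,-150,35,0],
    [0,-160,38,0],
    [0,-162,38,0],
    [0,-162,38,0],
  ],
)

```text
time: 9.0
eef_pos: [0.576, -0.1004, 0.2921]
orientation: [-0.043, 0.711, 0.042, 0.701]
contact_force: [-0.2, 0.7, 0.1]
grip_width: 0.5
```

```bash
python3 to.py .577 -.097 .250; python3 - <<'E'
from h import *
c=cap("wrist"); save(c,"w5.png"); np.save("w5",c,allow_pickle=True)
E
```

```text
[ 0.576  -0.1004  0.2921] [[-0.014, -0.121, 0.993], [-0.002, 0.993, 0.121], [-1.0, -0.0, -0.014]] 0.5002641684639707
[42.   3.3  2. ]
```

View pics/w5.png

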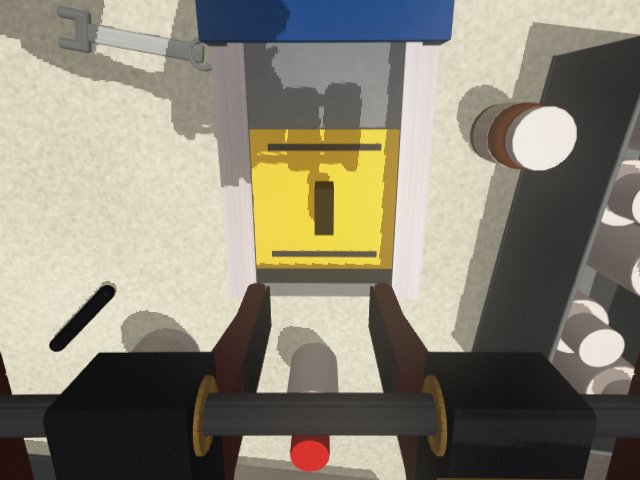

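The wrist view shows the yellow plate from (250,130) to (395,268), the handle at about (324,208), and the chest square to the picture. Measuring the handle and plate.

```bash
python3 - <<'E'
from h import *
c=np.load("w5.npy",allow_pickle=True).item()
g=cv2.cvtColor(c["img"],cv2.COLOR_RGB2GRAY)
m=np.zeros_like(g); m[170:245,300:345]=(g[170:245,300:345]<75)*255
ct=max(cv2.findContours(m,0,1)[0],key=cv2.contourArea); print(cv2.boundingRect(ct),cv2.minAreaRect(ct))
v,u=np.nonzero(m); P=pts(c,np.c_[u,v]); t=P[abs(P[:,2]-.126)<.003]
r=cv2.minAreaRect((t[:,:2]*1000).astype(np.float32)); print(len(t),r,t.mean(0))
y=cv2.morphologyEx(mask(c,(22,110,60),(35,255,255)),cv2.MORPH_CLOSE,np.ones((25,25))); 
ct=max(cv2.findContours(y,0,1)[0],key=cv2.contourArea).reshape(-1,2); Q=onz(c,ct,.09); print(cv2.minAreaRect((Q[:,:2]*1000).astype(np.float32)))
E
python3 to.py .577 -.097 .096
```

```text
(315, 182, 19, 52) ((324.0, 207.5), (51.0, 18.0), 90.0)
806 ((577.089111328125, -98.38192749023438), (14.779762268066406, 38.39727020263672), 6.292273998260498) [ 0.57692719 -0.09816079  0.125407  ]
((576.9658203125, -98.75926971435547), (130.94589233398438, 130.1739044189453), 7.078683376312256)
[ 0.576  -0.0996  0.2929] [[-0.012, -0.122, 0.992], [-0.002, 0.993, 0.122], [-1.0, -0.0, -0.013]] 0.5010536407729367
[196.9   2.6   3.8]
```

arm_command(
  increments=[
    [20,1,2,0],
    [45,1,2,0],
    [70,1,2,0],
    [95,1,2,0],
    [115,1,3,0],
    [130,1,3,0],
    [138,1,3,0],
    [138,1,3,0],
  ],
)

```text
time: 9.72
eef_pos: [0.576, -0.0969, 0.1528]
orientation: [-0.044, 0.711, 0.044, 0.7]
contact_force: [0.2, -0.5, -0.6]
grip_width: 0.501
```

```bash
python3 to.py .577 -.0985 .098
```

```text
[ 0.576  -0.0969  0.1528] [[-0.016, -0.124, 0.992], [-0.001, 0.992, 0.124], [-1.0, 0.001, -0.016]] 0.500610789076842
[54.7 -1.8  1.7]
```

arm_command(
  increments=[
    [12,-2,2,0],
    [24,-2,2,0],
    [36,-2,2,0],
    [46,-2,2,0],
    [51,-2,2,0],
    [54,-2,2,0],
    [54,-2,2,0],
  ],
)

```text
time: 10.3
eef_pos: [0.577, -0.0987, 0.0978]
orientation: [-0.044, 0.712, 0.044, 0.7]
contact_force: [-0.3, -0.4, -1.1]
grip_width: 0.497
```

arm_command(
  increments=[
    [0,0,0,0],
    [0,0,0,0],
    [0,0,0,0],
    [0,0,0,0],
    [0,0,0,0],
    [0,0,0,0],
    [0,0,0,0],
    [0,0,0,0],
  ],
  gripper=-1,
  grip_force=25,
)

```text
time: 10.97
eef_pos: [0.5771, -0.0987, 0.0984]
orientation: [-0.044, 0.712, 0.044, 0.7]
contact_force: [-2.7, -0.6, 3.6]
grip_width: 0.181
```

arm_command(
  increments=[
    [-2,0,0,0],
    [-5,0,0,0],
    [-9,0,0,0],
    [-13,0,0,0],
    [-16,0,0,0],
    [-17,0,0,0],
    [-17,0,0,0],
  ],
  grip_force=35,
)

```text
time: 11.55
eef_pos: [0.5776, -0.0987, 0.1158]
orientation: [-0.044, 0.711, 0.044, 0.7]
contact_force: [-0.5, 0.3, -4.0]
grip_width: 0.181
```

```bash
python3 - <<'E'
from h import *
c=cap("side"); save(c,"s6.png"); s=monitor.get_state(); print(s["eef_pos"],s["contact_force"],s["grip_width"])
im=cv2.imread("pics/s6.png")[190:350,250:430]; cv2.imwrite("pics/c6.png",cv2.resize(im,(675,600)))
E
```

```text
[ 0.57749728 -0.09874981  0.11551246] [-0.14301955 -0.23181097 -3.17577485] 0.18088578494863466
```

View pics/c6.png

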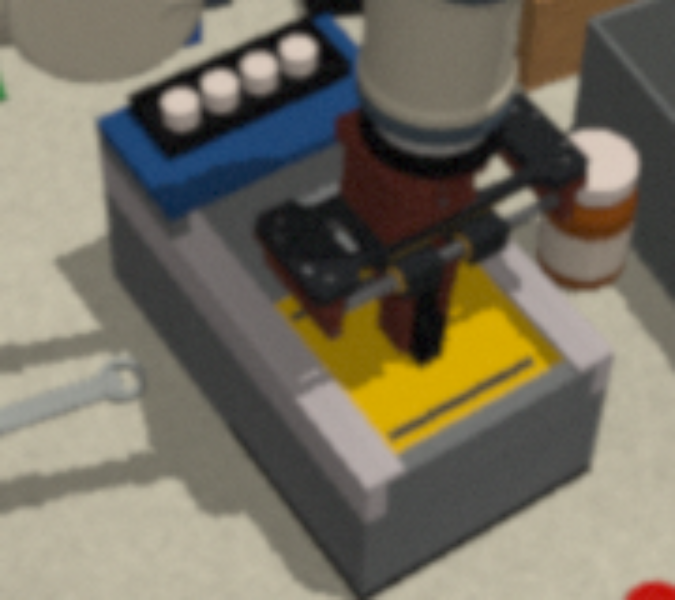

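The crop shows the plate lifted level in the grip, with the handle at (428,320), and the wrist force shows its weight of about 3 N. Sliding it.

arm_command(
  increments=[
    [0,3,0,0],
    [0,10,0,0],
    [0,20,0,0],
    [0,30,0,0],
    [0,40,0,0],
    [0,50,0,0],
    [0,57,0,0],
    [0,60,0,0],
  ],
)

```text
time: 12.27
eef_pos: [0.5699, -0.0376, 0.1157]
orientation: [-0.044, 0.711, 0.044, 0.7]
contact_force: [0.4, -0.0, -3.8]
grip_width: 0.176
```

arm_command(
  increments=[
    [0,5,0,0],
    [0,12,0,0],
    [0,20,0,0],
    [0,28,0,0],
    [0,34,0,0],
    [0,38,0,0],
    [0,38,0,0],
  ],
)

```text
time: 12.85
eef_pos: [0.5651, 0.0011, 0.1158]
orientation: [-0.044, 0.711, 0.045, 0.7]
contact_force: [-0.4, -0.3, -3.7]
grip_width: 0.179
```

```bash
python3 - <<'E'
from h import *
s=monitor.get_state(); print(s["eef_pos"],s["contact_force"])
a=np.radians(7.0); d=s["eef_pos"][:2]*1000-[577,-98.5]; print("chest",d@[np.cos(a),np.sin(a)],d@[-np.sin(a),np.cos(a)])
E
```

```text
[0.56509598 0.00109645 0.11579973] [-0.35331138 -0.30141012 -3.68909889]
chest 0.3224684365023549 100.30480303258486
```

arm_command(
  increments=[
    [2,0,0,0],
    [4,0,0,0],
    [6,0,0,0],
    [8,0,0,0],
    [9,0,0,0],
    [9.5,0,0,0],
    [9.5,0,0,0],
  ],
)

```text
time: 13.43
eef_pos: [0.5649, 0.0008, 0.107]
orientation: [-0.044, 0.711, 0.045, 0.7]
contact_force: [-2.1, -0.1, 0.6]
grip_width: 0.177
```

arm_command(
  increments=[
    [0,0,0,0],
    [0,0,0,0],
    [0,0,0,0],
    [0,0,0,0],
    [0,0,0,0],
  ],
  gripper=-0.2,
)

```text
time: 13.85
eef_pos: [0.5651, 0.0008, 0.1071]
orientation: [-0.044, 0.711, 0.045, 0.7]
contact_force: [-0.4, 0.5, 0.3]
grip_width: 0.399
```

arm_command(
  increments=[
    [-5,0,0,0],
    [-20,0,0,0],
    [-40,0,0,0],
    [-50,0,0,0],
    [-50,-20,0,0],
    [-50,-45,0,0],
    [-50,-55,0,0],
    [-50,-55,0,0],
  ],
)

```text
time: 14.52
eef_pos: [0.5729, -0.0555, 0.1569]
orientation: [-0.044, 0.711, 0.044, 0.7]
contact_force: [0.0, 0.2, 0.4]
grip_width: 0.397
```

```bash
python3 - <<'E'
from h import *
c=cap("wrist"); save(c,"w7.png")
s=monitor.get_state(); print(s["eef_pos"],s["contact_force"])
E
```

```text
[ 0.57271896 -0.05421949  0.15677109] [-0.70258829  0.97276138 -0.36193877]
```

View pics/w7.png

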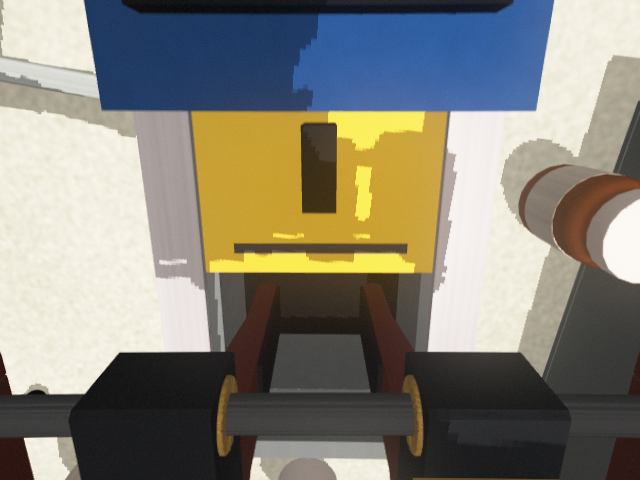

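The wrist view shows the hatch resting on the deck with its handle at (319,168), just short of the shelf edge at row 110. I'll close the fingers and push the handle's rear face.

arm_command(
  increments=[
    [0,0,0,0],
    [0,0,0,0],
    [10,0,0,0],
    [25,0,0,0],
    [38,0,0,0],
    [45,0,0,0],
    [49,0,0,0],
    [49,0,0,0],
  ],
  gripper=-1,
)

```text
time: 15.23
eef_pos: [0.5712, -0.0539, 0.1062]
orientation: [-0.043, 0.712, 0.044, 0.699]
contact_force: [0.2, 0.2, 0.8]
grip_width: 0.005
```

```bash
cat > ch.py <<'E'
from h import *
s=monitor.get_state(); a=np.radians(7.0); d=s["eef_pos"][:2]*1000-[577,-98.5]; print("chest",d@[np.cos(a),np.sin(a)],d@[-np.sin(a),np.cos(a)],s["eef_pos"][2],s["grip_width"],s["contact_force"])
E
python3 ch.py
```

```text
chest -0.2876458150418486 44.9800707264876 0.10615954457585647 0.005103268904764885 [0.19375356 0.16849386 0.78046557]
```

arm_command(
  increments=[
    [0,10,0,0],
    [0,20,0,0],
    [0,27,0,0],
    [0,34,0,0],
    [0,41,0,0],
    [0,48,0,0],
    [0,55,0,0],
    [0,58,0,0],
  ],
)

```text
time: 15.9
eef_pos: [0.5642, 0.0044, 0.1069]
orientation: [-0.044, 0.712, 0.044, 0.7]
contact_force: [-0.2, -4.5, 2.4]
grip_width: 0.005
```

arm_command(
  increments=[
    [0,2,0,0],
    [0,4,0,0],
    [0,5,0,0],
    [0,6,0,0],
    [0,7,0,0],
    [0,7,0,0],
  ],
)

```text
time: 16.4
eef_pos: [0.5633, 0.0089, 0.1071]
orientation: [-0.045, 0.712, 0.042, 0.7]
contact_force: [-0.1, -10.4, 0.4]
grip_width: 0.0
```

```bash
python3 ch.py
```

```text
chest -0.4711017451686921 108.24011738920609 0.10707406234971648 0.0003187968728778398 [ -0.14023996 -10.38720109   0.38446665]
```

arm_command(
  increments=[
    [0,1,0,0],
    [0,2,0,0],
    [0,3,0,0],
    [0,3,0,0],
    [0,3,0,0],
  ],
)

```text
time: 16.82
eef_pos: [0.5633, 0.0089, 0.1074]
orientation: [-0.045, 0.712, 0.04, 0.7]
contact_force: [1.7, -11.8, 2.0]
grip_width: 0.006
```

```bash
python3 ch.py
```

```text
chest -0.5054603079934026 108.28704358916002 0.10741718349865183 0.005785986786804895 [  1.7035456  -11.78051314   2.0278758 ]
```

arm_command(
  increments=[
    [0,3,0,0],
    [0,5,0,0],
    [0,7,0,0],
    [0,7,0,0],
    [0,7,0,0],
  ],
)

```text
time: 17.23
eef_pos: [0.5632, 0.0093, 0.1088]
orientation: [-0.048, 0.711, 0.034, 0.701]
contact_force: [0.6, -24.2, 3.9]
grip_width: 0.005
```

```bash
python3 ch.py
```

```text
chest -0.5365085639451603 108.6329145414614 0.10876654934414622 0.005332361431462951 [  0.60417329 -24.19182958   3.90589871]
```

arm_command(
  increments=[
    [0,-5,0,0],
    [0,-15,0,0],
    [-10,-30,0,0],
    [-30,-45,0,0],
    [-50,-60,0,0],
    [-70,-70,0,0],
    [-80,-70,0,0],
    [-80,-70,0,0],
  ],
)

```text
time: 17.9
eef_pos: [0.5734, -0.0584, 0.1928]
orientation: [-0.047, 0.71, 0.034, 0.702]
contact_force: [0.2, 0.0, 0.7]
grip_width: 0.005
```

```bash
python3 ch.py; python3 - <<'E'
from h import *
c=cap("wrist"); save(c,"w8.png"); np.save("w8",c,allow_pickle=True)
o=np.array([.577,-.0985]);a=np.radians(7);B=np.array([[np.cos(a),np.sin(a)],[-np.sin(a),np.cos(a)]])
y=mask(c,(20,100,40),(35,255,255)); v,u=np.nonzero(y)
Q=(onz(c,np.c_[u,v],.098)[:,:2]-o)@B.T*1000
for x0 in range(-60,60,20):
    s=Q[abs(Q[:,0]-x0-10)<8,1]; print(x0+10, np.percentile(s,[0,1]) if len(s) else 0)
E
```

```text
chest 1.3535583880941378 40.19999062269875 0.1928045388756728 0.005070269138554753 [0.16743766 0.03549318 0.73809712]
-50 [74.68866201 74.7315694 ]
-30 [74.61492791 74.66125954]
-10 [-142.15643625   74.54653743]
10 [-122.97036874   74.47144349]
30 [61.26661317 75.05025825]
50 [74.88442334 74.95707804]
```

View pics/w8.png

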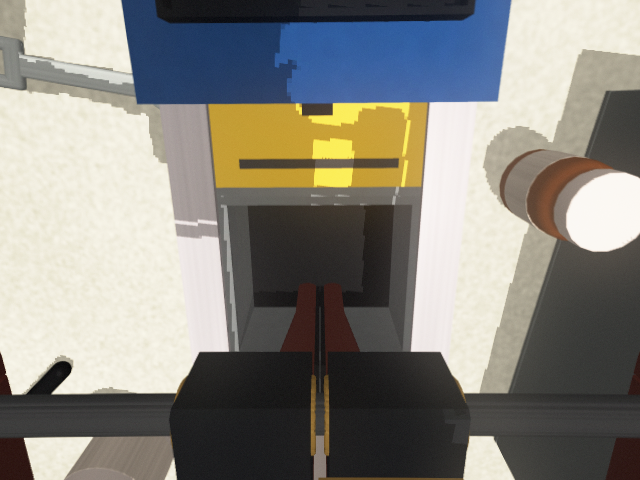

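The wrist view shows the handle's rear at (317,108), just before the shelf, and the plate's rear edge at row 187. That edge measures chest y about 74.7 mm against 75 mm when home, so the hatch is home, and the push stalled at 24 N. Next is the bottle.

arm_command(
  increments=[
    [-30,0,0,0],
    [-65,0,0,0],
    [-100,0,0,0],
    [-112,20,-4,0],
    [-112,55,-13,0],
    [-112,90,-22,0],
    [-112,125,-31,0],
    [-112,160,-40,0],
  ],
  gripper=0.8,
)

```text
time: 18.62
eef_pos: [0.5148, 0.1008, 0.2983]
orientation: [-0.048, 0.712, 0.035, 0.7]
contact_force: [-0.0, 0.1, 0.4]
grip_width: 0.578
```

```bash
python3 to.py .4116 .3481 .30
```

```text
[0.5148 0.1008 0.2983] [[-0.015, -0.116, 0.993], [-0.019, 0.993, 0.116], [-1.0, -0.017, -0.017]] 0.5783363372879629
[ -4.9 257.6 -73.8]
```

arm_command(
  increments=[
    [0,35,-10,0],
    [0,75,-21,0],
    [0,115,-33,0],
    [0,155,-44,0],
    [0,195,-56,0],
    [0,230,-66,0],
    [0,255,-73,0],
    [0,258,-74,0],
  ],
)

```text
time: 19.28
eef_pos: [0.408, 0.3526, 0.2923]
orientation: [-0.05, 0.713, 0.037, 0.698]
contact_force: [-0.3, -0.5, -0.1]
grip_width: 0.9
```

```bash
python3 to.py .4116 .3481 .118; python3 - <<'E'
from h import *
c=cap("wrist"); save(c,"w9.png"); h=cv2.cvtColor(c["img"],cv2.COLOR_RGB2HSV)
vv,uu=np.mgrid[0:480,0:640]; A=pts(c,np.c_[uu.ravel(),vv.ravel()]).reshape(480,640,3)
t=(abs(A[...,0]-.41)<.05)&(abs(A[...,1]-.348)<.05)&(h[...,0]>100)&(h[...,0]<125)&(h[...,1]>120)&(abs(A[...,2]-.153)<.006)
v,u=np.nonzero(t); q=onz(c,np.c_[u,v],.153); print(t.sum(),cv2.minEnclosingCircle((q[:,:2]*1000).astype(np.float32)))
E
```

```text
[0.408  0.3526 0.2923] [[-0.019, -0.123, 0.992], [-0.02, 0.992, 0.123], [-1.0, -0.017, -0.022]] 0.9002742612319266
[174.3  -2.    6.8]
1692 ((411.53497314453125, 346.9893798828125), 18.851110458374023)
```

arm_command(
  increments=[
    [20,-1,4,0],
    [45,-2,6,0],
    [70,-2,7,0],
    [95,-2,7,0],
    [110,-2,7,0],
    [118,-2,7,0],
    [120,-2,7,0],
  ],
)

```text
time: 19.92
eef_pos: [0.4132, 0.3463, 0.1698]
orientation: [-0.051, 0.714, 0.035, 0.697]
contact_force: [-0.5, 0.3, -0.0]
grip_width: 0.901
```

```bash
python3 to.py .4116 .3475 .118
```

```text
[0.4132 0.3463 0.1698] [[-0.022, -0.122, 0.992], [-0.023, 0.992, 0.121], [-0.999, -0.02, -0.025]] 0.9005259911354621
[51.8  2.5 -0.2]
```

arm_command(
  increments=[
    [12,2,0,0],
    [24,2,0,0],
    [36,2,0,0],
    [44,2,0,0],
    [49,2,0,0],
    [52,2,0,0],
    [52,2,0,0],
  ],
)

```text
time: 20.5
eef_pos: [0.4117, 0.3469, 0.1172]
orientation: [-0.051, 0.714, 0.035, 0.697]
contact_force: [-0.3, -0.2, 0.4]
grip_width: 0.903
```

arm_command(
  increments=[
    [0,0,0,0],
    [0,0,0,0],
    [0,0,0,0],
    [0,0,0,0],
    [0,0,0,0],
    [0,0,0,0],
    [0,0,0,0],
    [0,0,0,0],
  ],
  gripper=-1,
  grip_force=12,
)

```text
time: 21.17
eef_pos: [0.4117, 0.347, 0.1174]
orientation: [-0.051, 0.714, 0.035, 0.697]
contact_force: [-0.6, 0.5, 1.0]
grip_width: 0.47
```

arm_command(
  increments=[
    [0,0,0,0],
    [0,0,0,0],
    [0,0,0,0],
  ],
  grip_force=15,
)

```text
time: 21.42
eef_pos: [0.4116, 0.347, 0.1174]
orientation: [-0.051, 0.714, 0.035, 0.697]
contact_force: [0.3, -0.5, -0.5]
grip_width: 0.466
```

arm_command(
  increments=[
    [-4,0,0,0],
    [-14,0,0,0],
    [-32,0,0,0],
    [-58,0,0,0],
    [-90,0,0,0],
    [-125,0,0,0],
    [-155,0,0,0],
    [-170,0,0,0],
  ],
)

```text
time: 22.08
eef_pos: [0.416, 0.3513, 0.2931]
orientation: [-0.049, 0.712, 0.037, 0.699]
contact_force: [1.1, 0.6, -0.3]
grip_width: 0.469
```

```bash
python3 to.py .577 -.0985 .33
```

```text
[0.416  0.3513 0.2931] [[-0.017, -0.122, 0.992], [-0.019, 0.992, 0.121], [-1.0, -0.017, -0.019]] 0.46907429266429834
[ -31.  -466.6  104.5]
```

arm_command(
  increments=[
    [-5,-8,2,0],
    [-15,-25,6,0],
    [-25,-55,12,0],
    [-31,-90,20,0],
    [-31,-125,28,0],
    [-31,-160,36,0],
    [-31,-195,44,0],
    [-31,-230,52,0],
  ],
)

```text
time: 22.75
eef_pos: [0.4961, 0.1277, 0.3268]
orientation: [-0.05, 0.712, 0.036, 0.699]
contact_force: [-0.1, 0.2, -1.3]
grip_width: 0.47
```

```bash
python3 to.py .577 -.0985 .33
```

```text
[0.4961 0.1277 0.3268] [[-0.018, -0.122, 0.992], [-0.02, 0.992, 0.121], [-1.0, -0.017, -0.02]] 0.47048118866923355
[-2.000e-01 -2.344e+02  5.280e+01]
```

arm_command(
  increments=[
    [0,-32,7,0],
    [0,-67,15,0],
    [0,-102,23,0],
    [0,-137,31,0],
    [0,-170,38,0],
    [0,-200,45,0],
    [0,-225,51,0],
    [0,-234,53,0],
  ],
)

```text
time: 23.42
eef_pos: [0.5773, -0.102, 0.3283]
orientation: [-0.048, 0.713, 0.035, 0.698]
contact_force: [-0.3, -0.5, -0.6]
grip_width: 0.467
```

arm_command(
  increments=[
    [8,0,0,0],
    [25,0,0,0],
    [48,0,0,0],
    [70,0,0,0],
    [83,0,0,0],
    [88,0,0,0],
    [88,0,0,0],
  ],
)

```text
time: 24.0
eef_pos: [0.5745, -0.1027, 0.2384]
orientation: [-0.048, 0.714, 0.036, 0.697]
contact_force: [-0.1, -1.4, -1.2]
grip_width: 0.468
```

```bash
python3 ch.py; python3 to.py .577 -.0985 .124; python3 - <<'E'
from h import *
c=cap("wrist"); d=cap("side"); save(c,"w10.png"); save(d,"s10.png")
cv2.imwrite("pics/c10.png",np.hstack([cv2.resize(cv2.imread("pics/w10.png"),(400,300)),cv2.resize(cv2.imread("pics/s10.png")[180:360,240:480],(400,300))]))
E
```

```text
chest -2.9739896748558103 -3.8660404944860502 0.23837330379521854 0.46837849902051204 [-0.0918098  -1.375784   -1.24734275]
[ 0.5745 -0.1027  0.2384] [[-0.023, -0.119, 0.993], [-0.019, 0.993, 0.118], [-1.0, -0.016, -0.026]] 0.46837849902051204
[114.2   5.8   5.9]
```

View pics/c10.png

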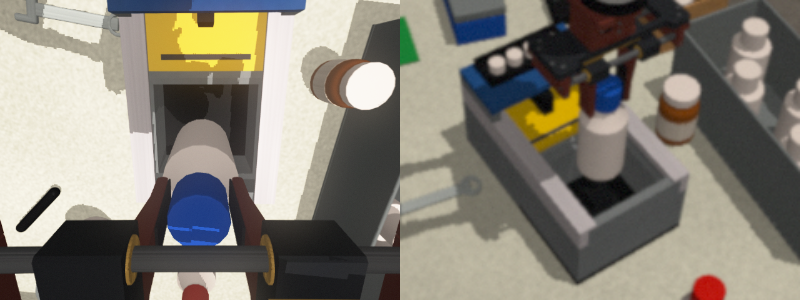

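The bottle hangs upright over the open well, at (200,200) in the left panel and (602,140) in the right, well clear of the walls. Lowering it.

arm_command(
  increments=[
    [10,3,3,0],
    [25,6,6,0],
    [43,6,6,0],
    [60,6,6,0],
    [76,6,6,0],
    [88,6,6,0],
    [97,6,6,0],
    [100,6,6,0],
  ],
)

```text
time: 24.77
eef_pos: [0.5784, -0.0983, 0.1396]
orientation: [-0.049, 0.714, 0.035, 0.698]
contact_force: [-0.1, 0.2, -1.0]
grip_width: 0.469
```

arm_command(
  increments=[
    [2,0,0,0],
    [5,0,0,0],
    [7,0,0,0],
    [9,0,0,0],
    [11,0,0,0],
    [12,0,0,0],
    [12,0,0,0],
  ],
)

```text
time: 25.35
eef_pos: [0.5782, -0.0986, 0.1275]
orientation: [-0.049, 0.714, 0.035, 0.698]
contact_force: [-0.5, 0.0, -0.8]
grip_width: 0.467
```

arm_command(
  increments=[
    [1,0,0,0],
    [2,0,0,0],
    [2.5,0,0,0],
    [3,0,0,0],
    [3.5,0,0,0],
    [3.5,0,0,0],
  ],
)

```text
time: 25.85
eef_pos: [0.5781, -0.0986, 0.1244]
orientation: [-0.049, 0.713, 0.035, 0.698]
contact_force: [-0.4, 0.7, 0.6]
grip_width: 0.471
```

arm_command(
  increments=[
    [0.5,0,0,0],
    [1,0,0,0],
    [1.5,0,0,0],
    [1.5,0,0,0],
  ],
)

```text
time: 26.18
eef_pos: [0.5783, -0.0987, 0.1243]
orientation: [-0.049, 0.713, 0.035, 0.699]
contact_force: [-2.6, 1.1, 6.4]
grip_width: 0.468
```

arm_command(
  increments=[
    [-0.5,0,0,0],
    [-0.5,0,0,0],
    [-0.5,0,0,0],
    [-0.5,0,0,0],
    [-0.5,0,0,0],
    [-0.5,0,0,0],
  ],
  gripper=0.6,
)

```text
time: 26.68
eef_pos: [0.5782, -0.0987, 0.1245]
orientation: [-0.049, 0.713, 0.035, 0.698]
contact_force: [0.8, -0.6, -0.3]
grip_width: 0.798
```

arm_command(
  increments=[
    [-8,0,0,0],
    [-25,0,0,0],
    [-50,0,0,0],
    [-85,0,0,0],
    [-120,0,0,0],
    [-150,0,0,0],
    [-170,0,0,0],
    [-170,0,0,0],
  ],
)

```text
time: 27.35
eef_pos: [0.5825, -0.0953, 0.3012]
orientation: [-0.05, 0.71, 0.034, 0.702]
contact_force: [0.1, -0.2, 0.7]
grip_width: 0.8
```

```bash
python3 - <<'E'
from h import *
c=cap("wrist"); d=cap("side"); e=cap("scene"); save(c,"w11.png"); save(d,"s11.png"); save(e,"e11.png")
o=np.array([.577,-.0985]);a=np.radians(7);B=np.array([[np.cos(a),np.sin(a)],[-np.sin(a),np.cos(a)]])
y=mask(c,(20,100,40),(35,255,255)); v,u=np.nonzero(y)
Q=(onz(c,np.c_[u,v],.098)[:,:2]-o)@B.T*1000
for x0 in (-50,-30,30,50): print(x0,np.percentile(Q[abs(Q[:,0]-x0)<8,1],2))
h=cv2.cvtColor(c["img"],cv2.COLOR_RGB2HSV); m=(h[...,0]>100)&(h[...,0]<125)&(h[...,1]>120)
vv,uu=np.nonzero(m); P=pts(c,np.c_[uu,vv]); t=P[(abs(P[:,0]-.577)<.05)&(abs(P[:,1]+.0985)<.05)]; t=t[t[:,2]>.15]
print("cap top",len(t),np.median(t[:,2]),cv2.minEnclosingCircle((t[:,:2]*1000).astype(np.float32)))
im=lambda f,w: cv2.resize(cv2.imread("pics/"+f)[w],(400,300))
cv2.imwrite("pics/c11.png",np.vstack([np.hstack([im("w11.png",np.s_[:,:]),im("s11.png",np.s_[150:390,200:520])]),np.hstack([im("e11.png",np.s_[160:400,150:470]),im("s11.png",np.s_[:,:])])]))
print(monitor.get_state()["eef_pos"])
E
```

```text
-50 74.94955930344803
-30 74.93740122703969
30 75.59320131619671
50 75.53040964465899
cap top 1793 0.1593255601136233 ((577.9108276367188, -99.32886505126953), 18.75540542602539)
[ 0.58147612 -0.09522309  0.29344312]
```

View pics/c11.png

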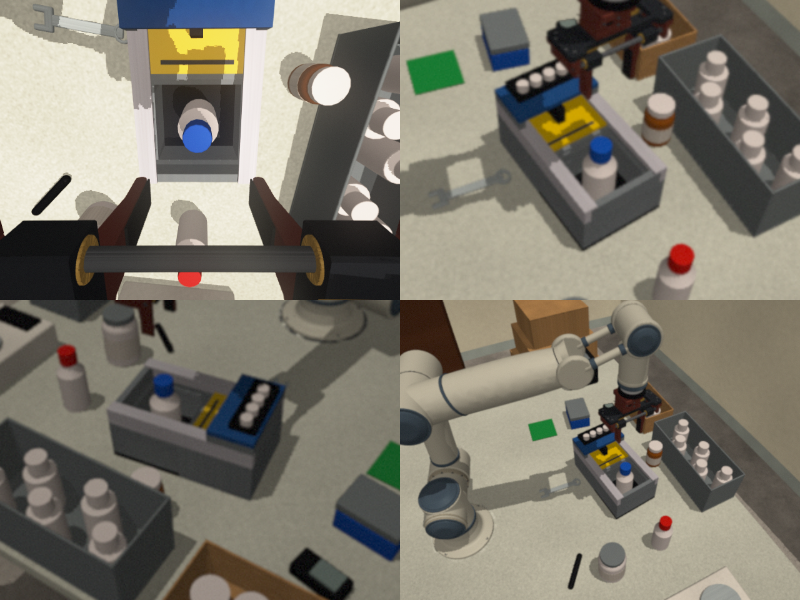

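The bottle stands upright in the well, with the cap top at 159 mm (160 expected). The hatch edge is at chest y about 75 mm and the bystanders are in place. Handing in.

```bash
python3 -c "
from h import *
print(manip.finish_job())"
```

```text
the job is handed in; nothing more can be done
None
```

The job is done and handed in at about 27.5 s of the 72 s allowed. I stood the bottle on the mat, lifted the hatch about 17 mm and slid it 100 mm. With the fingers shut I then pushed the handle until it stopped moving against the end stop. Last, I stood the bottle near the centre of the open well.

**Final checks:**
- **Bottle:** the cap top is at 159 mm (160 expected), within about 1 mm of the well's centre, and it looks upright in all the views.
- **Hatch:** the rear edge measures chest y 74.9–75.6 mm (75 is fully home). The last push reached about 24 N with almost no movement.
- **Bystanders:** they look unmoved in the final pictures; I did not measure them.
- **Arm:** it was clear of everything when I handed in.

**Disagreements:**
- **Cameras:** the scene and side cameras disagreed by up to about 9 mm, so I used the wrist camera, which the grasps and the hatch measurement bore out.
- **Tool tilt:** the tool drifted to about 1.5–2° of tilt after the push. The bottle was gripped and set down at about the same tilt, so it stayed upright.

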